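# Set a piston on the skirt gauge and switch it to measure

## Robot

A 7-joint arm with a two-finger parallel gripper is mounted at the origin on the work surface. World frame = base frame: x ahead of the robot, y to its left, z up, the work surface at z = 0. Lengths are in m, angles in rad, forces in N, time in s.
With the tool pointing down it reaches from about 0.425 to 0.925 m from the base axis. Payload 6.8 kg.
Tool frame: the origin (TCP) lies between the finger pads; the fingertips stand 17 mm ahead of it and the grasp point (between the pads) lies 2 mm behind it; z points along the fingers, y is the direction in which the jaws open and shut (so a half turn about z gives the same grasp; the last joint's range is limited). The gripper opens to 88 mm and grips with 3 to 60 N. Pads are 20 mm wide; open, the fingers measure 115 mm over their backs; the gripper's body (75 mm by 178 mm) begins 61 mm behind the grasp point.
Start: joints at [1.076, 0.477, 0.022, 1.555, -0.011, 1.109, -0.083], TCP at [0.255, -0.625, 0.24] pointing down, gripper open.
Joint ranges: [-2.96, 2.96], [-0.34, 2.1], [-1.41, 1.46], [0.24, 2.44], [-1.37, 4.51], [0.17, 1.92], [-2.96, 2.96]. Speed limits (rad/s): [2.39, 2.39, 3.14, 3.14, 3.14, 3.14, 3.14].

## Interface

Orientations are given as a 3x3 rotation matrix whose columns are the frame's x, y, z axes.
In Python, from plant import read_state, grab_frame, camera_model, finish_job, find_in, cut_out, spot_point gives the robot as it stands.
- The arm moves only by the shell command python3 -m handwheel 'ROWS' [OPENING] [FORCE]. ROWS is a JSON object of lists of equal length, an entry for each row: "dp": the shift along the world's x, y, z in mm, a list of three; "yaw": the turn about the world's z in degrees. A call has 1 to 5 rows; each row shifts and turns the commanded pose from where the row before left it; what a row does not reach is not made up. A row lasts 1/10 s, in which the tool goes at most 50 mm and 8.59 degrees, less where a joint would pass 70% of its speed; a pose out of reach is approached as far as the arm can. A call with a gripper value outside its range is refused whole. OPENING is the closure, from 0 (fully open) to 1 (shut), set as the call begins (- or left out, the last holds). The fingers move at their own pace and stop on an object; FORCE is the grip in N (left out, the last holds). Time passes only in rows, so rows that do not move let the fingers close. It gives the time, the measured TCP pose, the force and the opening at its end, in the units of the state.
- read_state(): the state, without advancing time (a new reading comes with each control period).
- grab_frame(name): name is "side" or "top"; returns the picture (420x560x3 uint8, red, green, blue); there is no depth.
- camera_model(name): a dict with "fovy" (degrees; the focal length in pixels is half the picture's height over the tangent of half this angle, whatever the lens; pixels are square), "cx", "cy" (the principal point, pixels), "position" and "rotation" of the camera in the world. Camera axes: x right, y up, looking along -z (the intrinsics and any distortion apply to the point x, -y, -z); pixel columns grow to the right and rows downward; lengths in m; the calibration is good to about 2 mm. A picture is of the moment at which its call begins. camera_model takes no time and is no camera call.
- finish_job(): hands the job in, once; it reports no verdict.
Trained networks look in the newest picture that a camera, given by its name, has taken for a name from the list of things; names that differ only in an ending like _2 or _b are one class to them, and where a whole thing is asked for, a point or a joint stands for the part that bears it (a point fixed in the world has none). Each returns a list of dicts, best first, with "p" (0 to 1); they miss things now and then, are a little off and sometimes report something else, mostly with a low value. They report only what shows in the picture. A call takes as long as a camera call. They do not tell look-alikes from the thing itself.
- find_in(camera, target): "location" ([row, column] in pixels, amid what is visible of it).
- cut_out(camera, target): "region" (420x560 bool, what is visible of it) and "location" ([row, column] in pixels, amid what is visible of it).
- spot_point(camera, target): "location" ([row, column] in pixels: a listed point, or the origin of a listed thing).
The state is a dict: "time": time; "joint_positions": joint angles; "joint_velocities": joint speeds; "joint_torque": joint torques, N m; "position": TCP position; "eef_rot": TCP orientation; "force": force on the tool from outside, world axes, zero at the start; "wrist_torque": the same for the moment, N m; "opening": finger opening in m.
Only numpy, scipy, OpenCV 4.12 (cv2) and the standard library are available. Lean on these libraries where they do the work, as an engineer would, in place of code of your own. Each camera call takes 0.05 s, during which the arm holds its last target. There are 200 camera calls.

## Task

Stand the piston upright in the middle of the gauge's round pad with the orange arrow on its crown pointing at the red mark, setting it down gently rather than dropping it. Once you have let go of it, turn the selector knob until its white pointer faces the green dot. Leave the bearing, the jar and the wrench where they are.

Things in the scene. Friction and masses are not known exactly. Their poses are not given: they have to be found in the camera images.
- piston: bare aluminium piston, a cylinder 56 mm in diameter and 50 mm tall, 0.2 kg, standing upright on the bench, three ring grooves near the top; origin at the centre of its underside, z up; the orange arrow on its crown points along its +x; dark pin bores in its skirt on the +y and -y sides
- arrow_tip (a point): point of the orange arrow on the piston's crown, 22 mm from the piston's axis along its +x, 50 mm above its underside
- gauge_pad (a point): centre of the top of the gauge's dark round pad (66 mm in diameter, top 42 mm above the bench); +x points to the red mark, a small flat red arrow on the blue base beside the pad. The fixed base is 170 mm (x) by 360 mm (y), 30 mm high. Two grey optical heads stand along the pad's +y and -y, near faces 74 mm from its centre, 70 mm wide in x, tops 85 mm above the bench
- selector_grip (a point): on the vertical axis of the selector knob, 62 mm above the bench, 170 mm from the pad's centre along the pad's -y. The knob is black; its grip is an upright bar 46 mm long, 13 mm wide, from 41 to 67 mm above the bench, on a disc 48 mm in diameter. This point turns with the knob: its +x lies along the bar towards the end with the white pointer
- pointer_tip (a point): white pointer end of the selector's bar, 23 mm from the knob's axis, at the top of the bar (67 mm above the bench)
- selector (a joint): angle of the selector knob in rad, growing clockwise seen from above, range 0 to 2.3; stiff enough to stay where it is left (0.04 N m)
- bezel: flat pale grey plate 84 mm in diameter around the knob, fixed to the gauge; origin at the knob's axis 30 mm above the bench, +x towards its green dot, which lies 34 mm from the axis; the dark ticks do not matter
- bearing: steel ring bearing, 52 mm in diameter, 16 mm high, lying flat; origin at the centre of its underside; leave alone
- jar: jar with yellow label and black cap, 48 mm in diameter, 65 mm high; origin at the centre of its underside; leave alone
- wrench: steel wrench lying flat at the far side of the bench, about 180 mm long along its x axis; leave alone
Things that resemble listed ones, but are neither listed nor needed, are in the scene too. Leave any turquoise look-alike of the piston alone.

How it is judged:
On the way, in this order (a step that is already met when the one before it is completed fails the run):
1. the piston stands released on the pad, its arrow pointing at the red mark (horizontal distance between piston and gauge_pad below 0.006 m and z of piston in the frame of gauge_pad between -0.003 and 0.003 m and angle between piston's own z axis and vertical below 0.06 rad and angle between the x axis of piston and the x axis of gauge_pad, either way round below 0.15 rad and x of arrow_tip in the frame of gauge_pad above 0.01 m and contact force between the fingers and piston below 0.1 N and linear speed of piston below 0.01 m/s), for 0.2 s.
2. after that, the selector's pointer faces the green dot (angle between the x axis of selector_grip and the x axis of bezel, either way round below 0.15 rad and x of pointer_tip in the frame of bezel above 0.01 m and velocity of joint selector between -0.05 and 0.05 rad/s), for 0.2 s.
At the end, for the whole second after the job is handed in: the piston stands upright, released and still on the pad, its axis within 6 mm of the pad's centre and its arrow within 0.15 rad (8.6 degrees) of the direction to the red mark; the selector is still with its white pointer within 0.15 rad of the green dot (all of step 1 and all of step 2); the robot touches nothing.
It fails at once if the bearing is moved by more than 20 mm (distance of bearing from where it was at the start of the episode above 0.02 m).
It fails at once if the jar is moved by more than 20 mm (distance of jar from where it was at the start of the episode above 0.02 m).
It fails at once if the wrench is moved by more than 20 mm (distance of wrench from where it was at the start of the episode above 0.02 m).
It fails at once if the jar is tipped (angle between jar's own z axis and vertical above 0.4 rad).
It fails at once if the piston is dropped: it moves faster than 0.5 m/s with nothing holding it (linear speed of piston above 0.5 m/s and contact force between the fingers and piston below 0.1 N).
It also fails if it takes over 51 s, if anything falls off the work surface, if the arm or the gripper's body presses on something with over 40 N, if the wrist force passes 120 N, or if a joint passes its speed limit or range.

## Working session

There is one attempt and no reset: what is moved stays moved. The work goes in short steps, Python scripts to look and compute and a shell command to move; the robot and the scene stay as the last step left them, time stands still between calls to the robot, and variables do not carry over. Pictures are saved under pics/ and viewed, about 8 in all and at most 12, crops included, and the job is handed in when it is done.

```bash
mkdir -p pics; ls; cat > h.py <<'E'
import numpy as np,cv2
from plant import *
def K(n):
    m=camera_model(n); f=210/np.tan(np.radians(m['fovy'])/2)
    return m,f
def ray(n,rc):
    m,f=K(n); R=np.array(m['rotation'])
    k=np.array([m.get('k1',0),0,0,0]) if False else None
    d=R@np.array([(rc[1]-m['cx'])/f,-(rc[0]-m['cy'])/f,-1]); return np.array(m['position']),d
def onz(n,rc,z):
    p,d=ray(n,rc); return p+d*(z-p[2])/d[2]
def proj(n,P):
    m,f=K(n); q=np.array(m['rotation']).T@(np.array(P)-m['position'])
    return np.array([m['cy']-f*q[1]/-q[2], m['cx']+f*q[0]/-q[2]])
def save(n,name,crop=None,s=1):
    im=grab_frame(n)
    if crop: im=im[crop[0]:crop[1],crop[2]:crop[3]]
    im=cv2.resize(im,None,fx=s,fy=s,interpolation=cv2.INTER_CUBIC)
    cv2.imwrite('pics/'+name+'.png',im[:,:,::-1])
E
python3 - <<'E'
from h import *
save('top','t0');save('side','s0')
for n in('top','side'):print(camera_model(n))
a=cv2.imread('pics/t0.png');b=cv2.imread('pics/s0.png')
cv2.imwrite('pics/both.png',cv2.resize(np.vstack([a,b]),None,fx=.71,fy=.71))
for n in('top','side'):
  for t in('piston','arrow_tip','gauge_pad','selector_grip','pointer_tip','bezel','bearing','jar','wrench'):
    print(n,t,[(np.round(d['location'],1).tolist(),round(d['p'],2)) for d in spot_point(n,t)][:4])
print(read_state()['time'])
E
```

```text
pics
{'fovy': 53.85762220667875, 'cx': 283.31862879557013, 'cy': 220.33388504664805, 'position': array([ 0.4265182 , -0.08691208,  0.96185165]), 'rotation': array([[-1.76964046e-02,  9.86813437e-01, -1.60891512e-01],
       [-9.99837009e-01, -1.80412992e-02, -6.82920817e-04],
       [-3.57660735e-03,  1.60853203e-01,  9.86971861e-01]])}
{'fovy': 45.17245261035931, 'cx': 284.6528817637789, 'cy': 206.48105247975334, 'position': array([0.15322675, 0.74902438, 0.86430108]), 'rotation': array([[-0.89614658,  0.2899172 , -0.33596031],
       [-0.44373579, -0.59304627,  0.67185912],
       [-0.0044565 ,  0.75116186,  0.66010302]])}
top piston [([272.2, 373.6], 0.7), ([290.8, 432.9], 0.69), ([302.1, 338.0], 0.67)]
top arrow_tip [([282.9, 439.6], 0.67), ([230.9, 205.9], 0.19)]
top gauge_pad [([235.6, 134.6], 0.72)]
top selector_grip [([234.0, 207.6], 0.56)]
top pointer_tip [([224.7, 202.3], 0.57)]
top bezel [([234.2, 208.2], 0.8)]
top bearing [([211.9, 331.8], 0.83)]
top jar [([265.8, 300.3], 0.88)]
top wrench [([156.4, 311.7], 0.91)]
side piston [([215.2, 368.4], 0.76), ([185.2, 354.5], 0.59), ([160.9, 385.1], 0.57)]
side arrow_tip [([202.3, 375.5], 0.92), ([146.7, 385.7], 0.74), ([173.4, 361.9], 0.69)]
side gauge_pad [([314.8, 219.9], 0.71)]
side selector_grip [([249.0, 260.0], 0.75)]
side pointer_tip [([246.3, 250.3], 0.81)]
side bezel [([261.6, 258.3], 0.82)]
side bearing [([194.8, 293.6], 0.79)]
side jar []
side wrench [([187.4, 242.9], 0.56)]
1.0
```

View pics/t0.png

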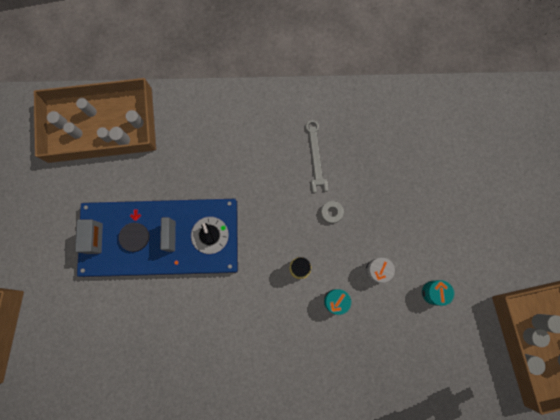

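View pics/s0.png

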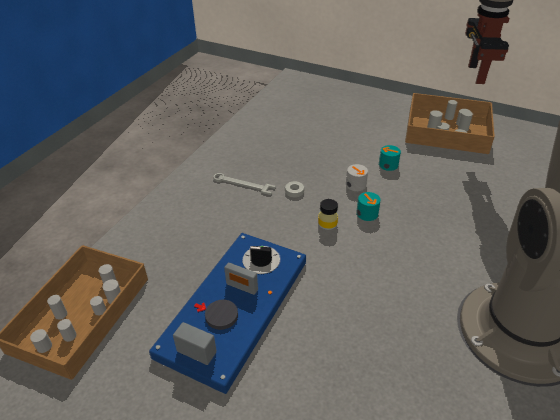

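The bare aluminium piston is at top (270,381) / side (177,357). The look-alikes at top (302,338) and (292,438) are turquoise, so I reject them. The red mark is at top (215,135), on the far side of the pad. I'll confirm both in a crop and measure.

```bash
cat > m.py <<'E'
from h import *
def fitcirc(pts):
    A=np.c_[2*pts,np.ones(len(pts))]; s=np.linalg.lstsq(A,(pts**2).sum(1),rcond=None)[0]; return s[:2],np.sqrt(s[2]+s[:2]@s[:2])
def orange(im,c,r=16):
    hsv=cv2.cvtColor(im,cv2.COLOR_RGB2HSV)
    m=((hsv[...,0]>4)&(hsv[...,0]<22)&(hsv[...,1]>120)&(hsv[...,2]>90))
    y,x=np.mgrid[:420,:560]; return m&((y-c[0])**2+(x-c[1])**2<r*r)
def axis(P,tip):   # PCA of arrow points, oriented by skew towards head (wider end)
    c=P.mean(0); u,s,v=np.linalg.svd(P-c); d=v[0]
    return d*np.sign(d@(tip-c)),c
E
python3 - <<'E'
from m import *
im=grab_frame('top'); si=grab_frame('side')
a=cv2.resize(im[240:320,310:470],None,fx=4,fy=4,interpolation=2)
b=cv2.resize(im[190:290,70:250],None,fx=3.5556,fy=3.5556,interpolation=2)
c=np.vstack([a,b[:, :640]]);cv2.imwrite('pics/c1.png',cv2.resize(c,None,fx=.88,fy=.88)[:,:,::-1])
for n,i,c in(('top',im,(270,381)),('side',si,(172,357))):
    m=orange(i,c); rc=np.argwhere(m); P=np.array([onz(n,p,.05)[:2] for p in rc]); cen=P.mean(0)
    print(n,'arrow n',len(rc),'centroid',cen,'pca',np.linalg.svd(P-cen)[2][0])
    for d in cut_out(n,'piston'):
        r=d['region']; print(d['location'],round(d['p'],2),r.sum(),np.abs(i[r].astype(int).max(1)-i[r].min(1)).mean().round(1), onz(n,np.argwhere(r).mean(0),.04).round(4))
    for t,z in(('gauge_pad',.042),('selector_grip',.062),('pointer_tip',.067),('bezel',.03),('jar',0),('bearing',0)):
        print(n,t,[onz(n,d['location'],z)[:2].round(4) for d in spot_point(n,t)][:1])
    hsv=cv2.cvtColor(i,cv2.COLOR_RGB2HSV).astype(int)
    g=(abs(hsv[...,0]-60)<15)&(hsv[...,1]>100)&(hsv[...,2]>80)
    r=((hsv[...,0]<4)|(hsv[...,0]>174))&(hsv[...,1]>150)&(hsv[...,2]>100)
    for nm,q in(('green',g),('red',r)):
        k,l,st,ce=cv2.connectedComponentsWithStats(q.astype(np.uint8))
        for j in range(1,k):
            if 3<st[j,4]<200: print(n,nm,st[j,4],ce[j][::-1].round(1),onz(n,ce[j][::-1],.031)[:2].round(4))
E
```

```text
top arrow n 75 centroid [ 0.45648723 -0.29765015] pca [-0.89823749  0.43951042]
[292.5, 437.3] 0.97 664 73.5 [ 0.4101 -0.4226  0.04  ]
[271.4, 376.3] 0.92 599 24.9 [ 0.4611 -0.2975  0.04  ]
[301.3, 337.9] 0.6 572 78.7 [ 0.3948 -0.2013  0.04  ]
top gauge_pad [array([0.5461, 0.2515])]
top selector_grip [array([0.5426, 0.0839])]
top pointer_tip [array([0.5686, 0.0936])]
top bezel [array([0.5519, 0.0837])]
top jar [array([ 0.4806, -0.1205])]
top bearing [array([ 0.6028, -0.2027])]
top green 19 [227.4 222.9] [0.5644 0.0515]
top red 49 [215.1 135. ] [0.5966 0.2529]
side arrow n 37 centroid [ 0.45521852 -0.29525829] pca [-0.87171655  0.49001046]
[154.7, 388.2] 0.91 411 88.8 [ 0.4037 -0.4038  0.04  ]
[205.8, 372.5] 0.9 602 88.1 [ 0.389  -0.1819  0.04  ]
[176.7, 357.0] 0.83 492 23.0 [ 0.4542 -0.278   0.04  ]
side gauge_pad [array([0.5446, 0.2603])]
side selector_grip [array([0.547 , 0.0815])]
side pointer_tip [array([0.5662, 0.0882])]
side bezel [array([0.5451, 0.0838])]
side jar [array([ 0.4568, -0.1152])]
side bearing []
side red 61 [306.7 200. ] [0.5952 0.2546]
```

View pics/c1.png

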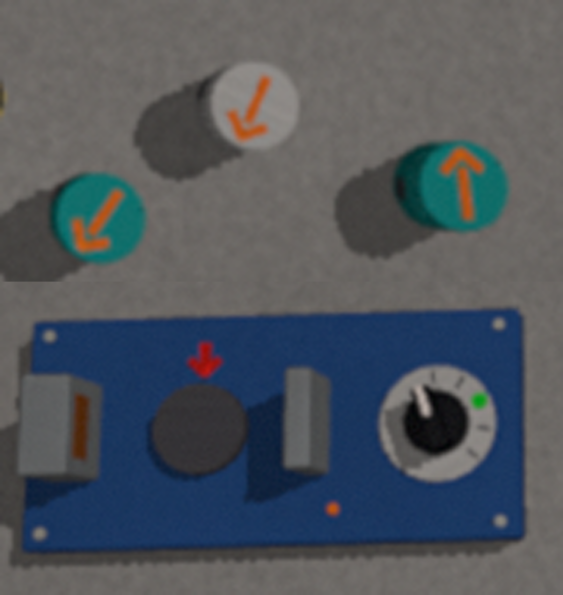

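The crop confirms it: the grey piston's arrow points down and to the left (tip near top (279,378)). The red arrow is directly above the pad. The knob's white pointer is at top (224,204) and the green dot at (227,223). Next I'll refine the centres.

```bash
python3 - <<'E'
from m import *
im=cv2.imread('pics/t0.png')[:,:,::-1]; hsv=cv2.cvtColor(im,cv2.COLOR_RGB2HSV).astype(int)
y,x=np.mgrid[:420,:560]
near=lambda c,r:(y-c[0])**2+(x-c[1])**2<r*r
print('crown hsv',hsv[262,388],hsv[270,374],'bench',hsv[255,400],'pad',hsv[237,133],'blue',hsv[237,200-12])
# crown: bright px, lens; minEnclosing of hull incl. arrow
m=near((270,382),17)&((hsv[...,2]>120)|orange(im,(270,381)))
q=np.argwhere(m)[:, ::-1].astype(np.float32); h=cv2.convexHull(q)
e=cv2.fitEllipse(h);print('crown',e,onz('top',e[0][::-1],.05))
for j in ((270.1,382.2),): print(onz('top',j,.05))
print('tip',onz('top',(279.2,378.2),.05))
m=near((237,133),20)&(hsv[...,1]<90)&(hsv[...,2]<95); q=np.argwhere(m)[:,::-1].astype(np.float32)
e=cv2.fitEllipse(cv2.convexHull(q));print('pad',e,onz('top',e[0][::-1],.042))
b=(abs(hsv[...,0]-110)<12)&(hsv[...,1]>130)
b=cv2.morphologyEx(b.astype(np.uint8),cv2.MORPH_CLOSE,np.ones((31,31)))
q=np.array([onz('top',p,.03)[:2]*1000 for p in np.argwhere(b)],np.float32)
print('base',cv2.minAreaRect(q))
m=near((234,210),25)&(hsv[...,1]<60)&(hsv[...,2]>110); q=np.argwhere(m|near((234,210),12))[:,::-1].astype(np.float32)
e=cv2.fitEllipse(cv2.convexHull(q));print('bezel',e,onz('top',e[0][::-1],.032))
s=read_state();print(s['eef_rot'].round(3) if hasattr(s['eef_rot'],'round') else s['eef_rot'],s['opening'],s['position'])
E
```

```text
crown hsv [ 13  12 143] [ 12  18 140] bench [ 15  15 103] pad [130  14  55] blue [108 186  93]
crown ((382.3138122558594, 269.44183349609375), (24.434572219848633, 25.309532165527344), 145.83114624023438) [ 0.46222935 -0.30116196  0.05      ]
[ 0.4608024 -0.3008325  0.05     ]
tip [ 0.44124087 -0.29100435  0.05      ]
pad ((133.36936950683594, 236.7923583984375), (28.057071685791016, 30.272857666015625), 67.44908905029297) [0.54522188 0.25063281 0.042     ]Traceback (most recent call last):
  File "<stdin>", line 16, in <module>
  File "h.py", line 11, in onz
    p,d=ray(n,rc); return p+d*(z-p[2])/d[2]
        ~~~^^^^^^
  File "h.py", line 7, in ray
    m,f=K(n); R=np.array(m['rotation'])
        ~^^^
  File "h.py", line 4, in K
    m=camera_model(n); f=210/np.tan(np.radians(m['fovy'])/2)
ValueError: time passes only in moves, steps and waits
```

```bash
sed -i '1i import functools' h.py; sed -i 's/^def K/@functools.lru_cache(None)\ndef K/' h.py; python3 - <<'E'
from m import *
im=cv2.imread('pics/t0.png')[:,:,::-1]; hsv=cv2.cvtColor(im,cv2.COLOR_RGB2HSV).astype(int)
y,x=np.mgrid[:420,:560]
near=lambda c,r:(y-c[0])**2+(x-c[1])**2<r*r
b=(abs(hsv[...,0]-110)<12)&(hsv[...,1]>130)
b=cv2.morphologyEx(b.astype(np.uint8),cv2.MORPH_OPEN,np.ones((3,3)))
q=np.array([onz('top',p,.03)[:2]*1000 for p in np.argwhere(b)],np.float32)
print('base',cv2.minAreaRect(q))
m=near((234,210),25)&(hsv[...,1]<60)&(hsv[...,2]>110); q=np.argwhere(m|near((234,210),12))[:,::-1].astype(np.float32)
e=cv2.fitEllipse(cv2.convexHull(q));print('bezel',e,onz('top',e[0][::-1],.032))
w=np.argwhere(near((232,207),14)&(hsv[...,1]<60)&(hsv[...,2]>110));print(w.tolist())
s=read_state();print(np.round(s['eef_rot'],3),s['opening'],s['position'],np.round(s['joint_positions'],3))
E
```

```text
base ((545.8090209960938, 200.25445556640625), (166.84722900390625, 358.01318359375), 0.5906147360801697)
bezel ((209.66293334960938, 234.73516845703125), (36.31040954589844, 36.838130950927734), 40.56771469116211) [0.54807107 0.08130171 0.032     ]
[[219, 202], [219, 203], [219, 204], [219, 205], [219, 206], [219, 207], [219, 209], [219, 210], [219, 211], [219, 212], [220, 200], [220, 201], [220, 202], [220, 203], [220, 204], [220, 205], [220, 206], [220, 207], [220, 209], [220, 210], [220, 211], [220, 212], [220, 213], [220, 214], [221, 199], [221, 200], [221, 201], [221, 202], [221, 203], [221, 204], [221, 205], [221, 206], [221, 207], [221, 209], [221, 210], [221, 211], [221, 212], [221, 213], [221, 214], [221, 215], [222, 198], [222, 199], [222, 200], [222, 201], [222, 202], [222, 203], [222, 204], [222, 205], [222, 206], [222, 207], [222, 208], [222, 209], [222, 210], [222, 211], [222, 212], [222, 213], [222, 214], [222, 215], [223, 197], [223, 198], [223, 199], [223, 200], [223, 201], [223, 202], [223, 203], [223, 204], [223, 208], [223, 209], [223, 210], [223, 211], [223, 212
[... 623 characters left out ...]
9], [227, 200], [227, 203], [227, 204], [227, 205], [227, 218], [227, 219], [228, 194], [228, 195], [228, 196], [228, 197], [228, 198], [228, 204], [228, 205], [228, 206], [228, 218], [228, 219], [229, 194], [229, 195], [229, 196], [229, 197], [229, 204], [229, 205], [229, 206], [229, 219], [229, 220], [230, 194], [230, 195], [230, 204], [230, 205], [230, 206], [230, 220], [231, 205], [231, 206], [231, 220], [232, 205], [232, 206], [232, 220], [233, 220], [234, 220], [235, 220], [236, 220], [237, 220], [239, 219]]
[[ 0.926  0.377  0.   ]
 [ 0.377 -0.926  0.   ]
 [ 0.    -0.    -1.   ]] 0.0880635566512835 [ 0.25464053 -0.62511757  0.23963266] [ 1.076  0.477  0.022  1.555 -0.012  1.109 -0.083]
```

```bash
python3 -m handwheel '{"dp":[[20,32,0],[21,33,0],[21,33,0],[21,33,-5],[21,33,-10]],"yaw":[1,1,1,1,1]}' 0 20; python3 -m handwheel '{"dp":[[21,33,-15],[21,33,-15],[20,33,-15],[20,31,-15],[20,30,-15]],"yaw":[1.2,0,0,0,0]}'
```

```text
time: 2.3
position: [0.3597, -0.4603, 0.2254]
eef_rot: [[0.889, 0.457, 0.002], [0.457, -0.889, -0.002], [0.001, 0.002, -1.0]]
force: [1.0, 0.9, 0.1]
opening: 0.0881
time: 2.8
position: [0.4614, -0.2998, 0.1494]
eef_rot: [[0.88, 0.475, 0.001], [0.475, -0.88, -0.0], [0.0, 0.001, -1.0]]
force: [0.6, -0.5, -0.2]
opening: 0.088
```

```bash
python3 -m handwheel '{"dp":[[0,0,-30],[0,0,-35],[0,0,-30],[0,0,-15],[0,0,-8]],"yaw":[0,0,0,0,0]}'; python3 -m handwheel '{"dp":[[0,0,0],[0,0,0],[0,0,0],[0,0,0],[0,0,0]],"yaw":[0,0,0,0,0]}' 1 15;python3 -m handwheel '{"dp":[[0,0,0],[0,0,0],[0,0,0]],"yaw":[0,0,0]}'
```

```text
time: 3.3
position: [0.4602, -0.3009, 0.0305]
eef_rot: [[0.88, 0.475, -0.001], [0.475, -0.88, 0.001], [-0.001, -0.001, -1.0]]
force: [0.4, 0.3, -0.2]
opening: 0.088
time: 3.8
position: [0.4609, -0.3011, 0.0325]
eef_rot: [[0.88, 0.475, 0.001], [0.475, -0.88, -0.0], [0.0, 0.0, -1.0]]
force: [-1.8, 1.2, 6.1]
opening: 0.0559
time: 4.1
position: [0.4609, -0.3011, 0.0325]
eef_rot: [[0.88, 0.475, 0.0], [0.475, -0.88, -0.0], [0.0, 0.0, -1.0]]
force: [-1.4, 2.4, 6.8]
opening: 0.0559
```

```bash
python3 -m handwheel '{"dp":[[0,0,10],[0,0,25],[0,0,35],[0,0,35],[0,0,30]],"yaw":[0,0,0,0,0]}' 1 25; python3 -m handwheel '{"dp":[[5,10,0],[5,20,0],[5,25,0],[5,25,0],[5,25,0]],"yaw":[6,8,8,8,8]}';python3 -m handwheel '{"dp":[[5,25,0],[5,25,0],[5,25,0],[5,25,0],[5,25,0]],"yaw":[8,8,8,8,8]}';python3 - <<'E'
from h import *
save('side','s1'); s=read_state(); print(np.round(s['joint_positions'],2),s['opening'])
E
```

```text
time: 4.6
position: [0.4606, -0.3013, 0.1689]
eef_rot: [[0.88, 0.475, 0.001], [0.475, -0.88, -0.001], [0.001, 0.001, -1.0]]
force: [0.0, 0.5, -2.5]
opening: 0.0558
time: 5.1
position: [0.4854, -0.1953, 0.1671]
eef_rot: [[0.396, 0.918, 0.0], [0.918, -0.396, -0.0], [-0.0, 0.0, -1.0]]
force: [-0.8, -0.6, -1.9]
opening: 0.0555
time: 5.6
position: [0.5104, -0.0704, 0.1671]
eef_rot: [[-0.287, 0.958, 0.0], [0.958, 0.287, -0.001], [-0.001, -0.0, -1.0]]
force: [0.1, -0.9, -2.8]
opening: 0.0557
[ 0.44  0.35 -0.51  1.98  0.22  0.87  0.11] 0.05527696726358778
```

```bash
python3 -m handwheel '{"dp":[[3,25,0],[3,25,0],[3,25,0],[3,25,0],[3,25,0]],"yaw":[8,8,8,8,8]}';python3 -m handwheel '{"dp":[[3,25,0],[3,25,0],[3,25,0],[3,25,0],[3,25,0]],"yaw":[8,8,8,8,8]}';python3 -m handwheel '{"dp":[[2,25,0],[1,20,0],[1,15,0],[1,8,0],[0,4,0]],"yaw":[8,8,8,8,8]}';python3 -m handwheel '{"dp":[[0,0,0],[0,0,0]],"yaw":[8,0.9]}';python3 - <<'E'
from h import *
s=read_state(); print(np.round(s['joint_positions'],2),s['opening'],s['position'])
E
```

```text
time: 6.15
position: [0.5255, 0.0542, 0.167]
eef_rot: [[-0.835, 0.55, 0.0], [0.55, 0.835, -0.001], [-0.001, -0.001, -1.0]]
force: [-0.7, -0.1, -2.5]
opening: 0.0557
time: 6.65
position: [0.5407, 0.179, 0.1669]
eef_rot: [[-0.993, -0.115, 0.0], [-0.115, 0.993, -0.001], [-0.0, -0.001, -1.0]]
force: [0.1, 0.0, -2.3]
opening: 0.0557
time: 7.15
position: [0.5456, 0.2513, 0.1668]
eef_rot: [[-0.686, -0.728, 0.0], [-0.728, 0.686, -0.0], [0.0, -0.0, -1.0]]
force: [0.1, -0.2, -3.1]
opening: 0.0554
time: 7.35
position: [0.5457, 0.2502, 0.1664]
eef_rot: [[-0.569, -0.822, -0.001], [-0.822, 0.569, -0.001], [0.001, 0.0, -1.0]]
force: [-0.0, -1.0, -3.0]
opening: 0.056
[ 0.18  0.65 -1.01  1.76  0.61  1.09  1.5 ] 0.05597266503726625 [0.54569564 0.2501621  0.16644823]
```

```bash
python3 -m handwheel '{"dp":[[0,0,-20],[0,0,-25],[0,0,-25],[0,0,-12],[0,1,-3]],"yaw":[0,0,0,0,0.3]}';python3 - <<'E'
from h import *
t=grab_frame('top');s=grab_frame('side')
a=cv2.resize(t[180:280,80:200],(600,500),interpolation=2);b=cv2.resize(s[250:370,150:290],(583,500),interpolation=2)
cv2.imwrite('pics/p1.png',cv2.resize(np.hstack([a,b]),None,fx=.67,fy=.67)[:,:,::-1])
E
```

```text
time: 7.85
position: [0.5452, 0.2508, 0.0804]
eef_rot: [[-0.567, -0.823, -0.002], [-0.823, 0.567, -0.002], [0.003, 0.001, -1.0]]
force: [0.2, -0.6, -3.2]
opening: 0.0556
```

View pics/p1.png

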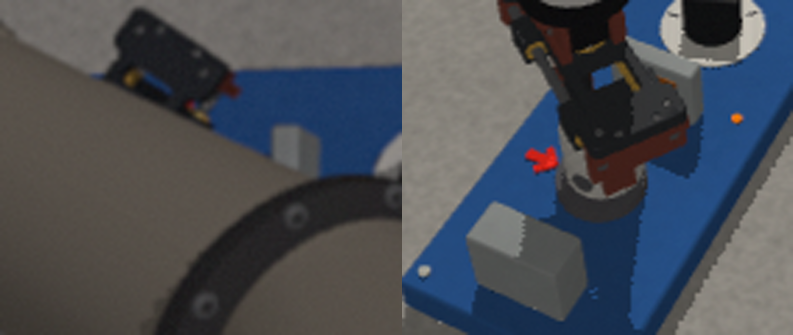

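The side crop shows the piston held upright over the pad at crop (600,175), looking centred. The arm hides the pad in the top view. I'll lower it until contact.

```bash
python3 -m handwheel '{"dp":[[0.8,0.7,-2],[0,0,-1.5],[0,0,-1],[0,0,0]],"yaw":[0,0,0,0]}';python3 -m handwheel '{"dp":[[0,0,-1],[0,0,0]],"yaw":[0,0]}'
```

```text
time: 8.35
position: [0.5466, 0.2525, 0.0774]
eef_rot: [[-0.566, -0.825, 0.0], [-0.825, 0.566, -0.0], [-0.0, -0.0, -1.0]]
force: [0.1, -0.2, -2.3]
opening: 0.0555
time: 8.55
position: [0.5464, 0.2525, 0.0761]
eef_rot: [[-0.566, -0.825, -0.0], [-0.825, 0.566, -0.0], [0.0, 0.0, -1.0]]
force: [-0.5, -0.5, -2.5]
opening: 0.0553
```

```bash
python3 -m handwheel '{"dp":[[0,-0.5,-1],[0,-0.5,0]],"yaw":[0,0]}';python3 -m handwheel '{"dp":[[0,0,-1],[0,0,0]],"yaw":[0,0]}'
```

```text
time: 8.75
position: [0.5463, 0.2515, 0.075]
eef_rot: [[-0.566, -0.825, -0.0], [-0.825, 0.566, -0.0], [0.0, 0.0, -1.0]]
force: [-0.4, 0.1, -1.9]
opening: 0.0554
time: 8.95
position: [0.5465, 0.2515, 0.0746]
eef_rot: [[-0.566, -0.825, 0.0], [-0.825, 0.566, -0.0], [0.0, -0.0, -1.0]]
force: [-2.0, -1.0, 4.3]
opening: 0.056
```

In contact (+4 N up). Release, rise clear, and back off so the camera can see.

```bash
python3 -m handwheel '{"dp":[[0,0,0],[0,0,0],[0,0,0],[0,0,0],[0,0,0]],"yaw":[0,0,0,0,0]}' 0;python3 -m handwheel '{"dp":[[0,0,8],[0,0,25],[0,0,35],[0,0,35],[0,0,20]],"yaw":[0,0,0,0,0]}';python3 -m handwheel '{"dp":[[0,-30,0],[0,-40,0],[0,-40,0],[0,-40,0],[0,-40,0]],"yaw":[-8,-8,-8,-8,0]}';python3 -m handwheel '{"dp":[[0,-40,0],[0,-40,0],[0,-30,0],[0,-20,0]],"yaw":[0,0,0,0]}'; python3 - <<'E'
from m import *
t=grab_frame('top');s=grab_frame('side')
a=cv2.resize(t[190:290,70:250],(720,400),interpolation=2);b=cv2.resize(s[215:375,150:310],(400,400),interpolation=2)
cv2.imwrite('pics/p2.png',cv2.resize(np.hstack([a,b]),None,fx=.71,fy=.71)[:,:,::-1])
cv2.imwrite('pics/p2t.png',t[:,:,::-1]);cv2.imwrite('pics/p2s.png',s[:,:,::-1])
for n,i in(('top',t),('side',s)):
    c=proj(n,(.546,.2515,.092)); rc=np.argwhere(orange(i,c,18)); P=np.array([onz(n,p,.092)[:2] for p in rc]); cen=P.mean(0)
    v=np.linalg.svd(P-cen)[2][0]; print(n,len(rc),cen,np.degrees(np.arctan2(*v[::-1])))
    for T,z in(('piston',.042),('arrow_tip',.092),('selector_grip',.062),('pointer_tip',.067),('bezel',.03)):
        print(T,[(onz(n,d['location'],z)[:2].round(4),round(d['p'],2),np.round(d['location'])) for d in spot_point(n,T)][:4])
print(read_state()['time'])
E
```

```text
time: 9.45
position: [0.5465, 0.2516, 0.0742]
eef_rot: [[-0.565, -0.825, 0.0], [-0.825, 0.565, 0.0], [-0.0, 0.0, -1.0]]
force: [0.7, 0.5, 0.7]
opening: 0.0875
time: 9.95
position: [0.547, 0.2526, 0.2006]
eef_rot: [[-0.565, -0.825, 0.003], [-0.825, 0.565, 0.002], [-0.003, -0.001, -1.0]]
force: [-0.3, 0.1, 0.3]
opening: 0.088
time: 10.45
position: [0.5463, 0.0602, 0.198]
eef_rot: [[-0.918, -0.397, 0.001], [-0.397, 0.918, -0.001], [-0.001, -0.001, -1.0]]
force: [0.1, -0.5, 0.8]
opening: 0.0876
time: 10.85
position: [0.5462, -0.0714, 0.1976]
eef_rot: [[-0.918, -0.397, 0.0], [-0.397, 0.918, -0.001], [0.0, -0.001, -1.0]]
force: [0.2, 0.4, 0.1]
opening: 0.0877
top 83 [0.55158852 0.24978537] -178.68912893881804
piston [(array([0.5435, 0.2563]), 0.97, array([238., 131.])), (array([ 0.4156, -0.411 ]), 0.59, array([290., 433.]))]
arrow_tip [(array([ 0.4337, -0.4143]), 0.92, array([281., 442.])), (array([0.563 , 0.2441]), 0.74, array([226., 128.]))]
selector_grip []
pointer_tip [(array([0.5665, 0.0964]), 0.84, array([224., 200.]))]
bezel [(array([0.5504, 0.0914]), 0.7, array([234., 205.])), (array([0.5473, 0.0845]), 0.63, array([235., 208.])), (array([0.5737, 0.2602]), 0.43, array([225., 132.]))]
side 90 [0.54914639 0.25031451] 179.37368287295726
piston [(array([0.5435, 0.2546]), 0.78, array([312., 221.])), (array([ 0.4049, -0.378 ]), 0.71, array([161., 386.])), (array([ 0.3733, -0.159 ]), 0.59, array([213., 371.]))]
arrow_tip [(array([ 0.3622, -0.1407]), 0.83, array([203., 375.])), (array([0.5632, 0.2508]), 0.74, array([292., 211.])), (array([ 0.413 , -0.3765]), 0.62, array([146., 385.]))]
selector_grip [(array([0.5483, 0.0815]), 0.75, array([248., 260.]))]
pointer_tip [(array([0.5731, 0.0943]), 0.95, array([247., 247.])), (array([0.5368, 0.2682]), 0.27, array([311., 219.]))]
bezel [(array([0.5517, 0.0833]), 0.72, array([258., 259.]))]
11.45
```

View pics/p2.png

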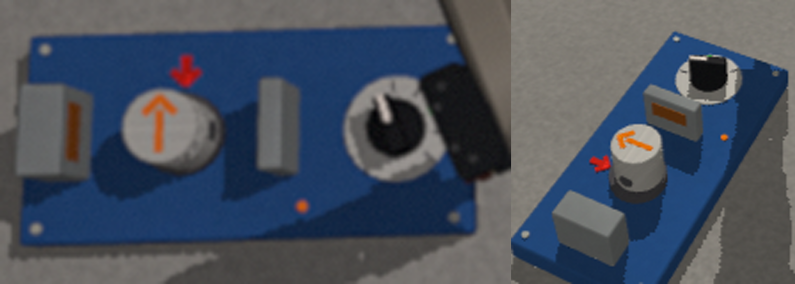

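The piston stands centred: arrow about 0±1° against the gauge's 0.6°, and axis within about 2 mm. The crop shows the pointer at crop (380,108), up and to the left of the knob centre, at a yaw of about 25°. Now the knob.

```bash
python3 -m handwheel '{"dp":[[1,40,0],[1,40,0],[0,40,0],[0,23,0],[0,10,0]],"yaw":[1.6,0,0,0,0]}' 0.4 20;python3 -m handwheel '{"dp":[[0,0,-30],[0,0,-40],[0,0,-35],[0,0,-20],[0,0,0]],"yaw":[0,0,0,0,0]}';python3 -m handwheel '{"dp":[[0,0,0],[0,0,0]],"yaw":[0,0]}'
```

```text
time: 11.95
position: [0.548, 0.0879, 0.1975]
eef_rot: [[-0.903, -0.429, 0.0], [-0.429, 0.903, 0.001], [-0.001, 0.001, -1.0]]
force: [0.6, 0.7, 0.3]
opening: 0.0538
time: 12.45
position: [0.5466, 0.0827, 0.0693]
eef_rot: [[-0.906, -0.424, -0.005], [-0.424, 0.906, -0.002], [0.006, 0.001, -1.0]]
force: [-0.2, -0.7, 0.2]
opening: 0.0531
time: 12.65
position: [0.5495, 0.0845, 0.0736]
eef_rot: [[-0.905, -0.425, 0.002], [-0.425, 0.905, 0.0], [-0.002, -0.001, -1.0]]
force: [0.6, -0.1, 0.1]
opening: 0.0526
```

```bash
python3 -m handwheel '{"dp":[[-1,-2.5,-6],[0,0,-5],[0,0,0],[0,0,0]],"yaw":[0,0,0,0]}';python3 -m handwheel '{"dp":[[0,0,0],[0,0,0],[0,0,0],[0,0,0],[0,0,0]],"yaw":[0,0,0,0,0]}' 1 12
```

```text
time: 13.05
position: [0.5474, 0.082, 0.0612]
eef_rot: [[-0.905, -0.425, -0.0], [-0.425, 0.905, -0.0], [0.0, -0.0, -1.0]]
force: [-0.1, -0.2, -0.2]
opening: 0.0522
time: 13.55
position: [0.5475, 0.0821, 0.0612]
eef_rot: [[-0.905, -0.425, 0.0], [-0.425, 0.905, 0.0], [-0.0, 0.0, -1.0]]
force: [-0.2, 0.8, 0.0]
opening: 0.0162
```

```bash
python3 -m handwheel '{"dp":[[0,0,0],[0,0,0],[0,0,0]],"yaw":[0,0,0]}' 1 15; python3 - <<'E'
from h import *
s=read_state();print(np.round(s['wrist_torque'],2),np.round(s['force'],1),np.round(s['joint_positions'],2))
E
```

```text
time: 13.85
position: [0.5471, 0.0825, 0.0612]
eef_rot: [[-0.905, -0.426, -0.001], [-0.426, 0.905, 0.0], [0.0, 0.001, -1.0]]
force: [-2.4, 2.0, 1.8]
opening: 0.0129
[ 0.56  0.49 -0.12] [-2.4  2.   1.8] [ 0.36  0.66 -0.81  1.94  0.65  0.82  1.19]
```

```bash
python3 -m handwheel '{"dp":[[0,0,0],[0,0,0],[0,0,0],[0,0,0],[0,0,0]],"yaw":[-5,-8,-8,-8,-8]}';python3 -m handwheel '{"dp":[[0,0,0],[0,0,0],[0,0,0],[0,0,0],[0,0,0]],"yaw":[-8,-8,-8,-8,-8]}';python3 -m handwheel '{"dp":[[0,0,0],[0,0,0],[0,0,0],[0,0,0]],"yaw":[-6,-3.5,0,0]}'
```

```text
time: 14.35
position: [0.547, 0.0832, 0.0612]
eef_rot: [[-0.978, 0.21, -0.0], [0.21, 0.978, 0.001], [0.001, 0.001, -1.0]]
force: [-2.6, 5.2, -1.3]
opening: 0.0132
time: 14.85
position: [0.5474, 0.0839, 0.0612]
eef_rot: [[-0.615, 0.789, 0.001], [0.789, 0.615, 0.002], [0.001, 0.002, -1.0]]
force: [-0.0, 5.0, -2.2]
opening: 0.0131
time: 15.25
position: [0.5475, 0.084, 0.0612]
eef_rot: [[-0.482, 0.876, 0.001], [0.876, 0.482, 0.002], [0.002, 0.002, -1.0]]
force: [-1.0, 5.8, -1.9]
opening: 0.0131
```

```bash
python3 -m handwheel '{"dp":[[0,0,0],[0,0,0],[0,0,0],[0,0,0],[0,0,0]],"yaw":[0,0,0,0,0]}' 0.45;python3 -m handwheel '{"dp":[[0,0,20],[0,0,35],[0,0,40],[0,0,30],[0,-20,0]],"yaw":[0,0,0,0,0]}';python3 -m handwheel '{"dp":[[0,-40,0],[0,-45,0],[0,-45,0],[0,-40,0],[0,-30,0]],"yaw":[0,0,0,0,0]}'; python3 -m handwheel '{"dp":[[0,-10,0],[0,0,0],[0,0,0]],"yaw":[0,0,0]}';python3 - <<'E'
from m import *
t=grab_frame('top');s=grab_frame('side')
a=cv2.resize(t[190:290,70:250],(720,400),interpolation=2);b=cv2.resize(s[215:375,150:310],(400,400),interpolation=2)
cv2.imwrite('pics/p3.png',cv2.resize(np.hstack([a,b]),None,fx=.71,fy=.71)[:,:,::-1])
cv2.imwrite('pics/p3t.png',t[:,:,::-1])
for n,i in(('top',t),('side',s)):
    c=proj(n,(.546,.2515,.092)); rc=np.argwhere(orange(i,c,18)); P=np.array([onz(n,p,.092)[:2] for p in rc]); cen=P.mean(0)
    v=np.linalg.svd(P-cen)[2][0]; print(n,len(rc),cen,np.degrees(np.arctan2(*v[::-1])))
    for T,z in(('selector_grip',.062),('pointer_tip',.067),('bezel',.03)):
        print(T,[(onz(n,d['location'],z)[:2].round(4),round(d['p'],2),np.round(d['location'])) for d in spot_point(n,T)][:4])
c=proj('top',(.548,.0815,.067));print('axis px at z67',c,'expected tip px',proj('top',(.548+.023*np.cos(1.07),.0815-.023*np.sin(1.07),.067)))
E
```

```text
time: 15.75
position: [0.5475, 0.0817, 0.0612]
eef_rot: [[-0.479, 0.878, 0.0], [0.878, 0.479, -0.0], [-0.0, -0.0, -1.0]]
force: [-0.5, -0.7, -0.2]
opening: 0.0473
time: 16.25
position: [0.5499, 0.0656, 0.191]
eef_rot: [[-0.483, 0.875, 0.008], [0.875, 0.483, 0.003], [-0.002, 0.009, -1.0]]
force: [1.1, 0.7, 0.2]
opening: 0.0483
time: 16.75
position: [0.5468, -0.1414, 0.1861]
eef_rot: [[-0.477, 0.879, -0.0], [0.879, 0.477, -0.001], [-0.001, -0.001, -1.0]]
force: [0.1, 0.3, 0.3]
opening: 0.0482
time: 17.05
position: [0.5476, -0.146, 0.1862]
eef_rot: [[-0.481, 0.877, 0.0], [0.877, 0.481, 0.001], [0.001, 0.001, -1.0]]
force: [0.4, 0.0, 0.4]
opening: 0.0486
top 85 [0.55150892 0.24970116] -178.54943516185799
selector_grip [(array([0.5426, 0.0841]), 0.54, array([236., 206.])), (array([0.5411, 0.2421]), 0.42, array([238., 134.]))]
pointer_tip [(array([0.5601, 0.0619]), 0.67, array([227., 216.]))]
bezel [(array([0.5392, 0.0903]), 0.97, array([239., 206.]))]
side 90 [0.54914639 0.25031451] 179.37368287295726
selector_grip [(array([0.5437, 0.0863]), 0.94, array([250., 261.]))]
pointer_tip [(array([0.5551, 0.0662]), 0.9, array([241., 260.]))]
bezel [(array([0.5406, 0.091 ]), 0.6, array([262., 262.]))]
axis px at z67 [232.74219017 206.69635095] expected tip px [227.57153257 215.9752818 ]
```

View pics/p3.png

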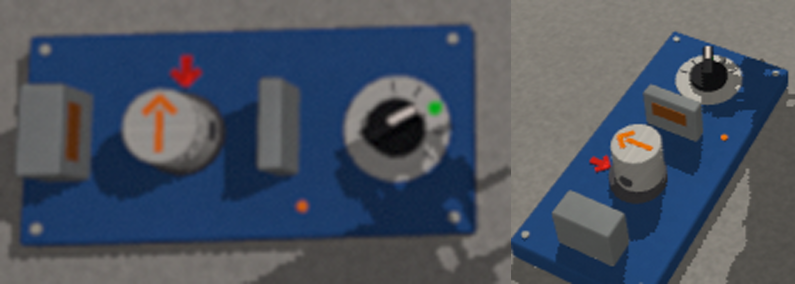

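Final view: the pointer tip is at top (227,216), against an expected (227.6,216.0) for facing the green dot. The piston is unchanged and the arm is clear, so I'm handing in.

```bash
python3 -c "
from plant import *
print(finish_job())"
```

```text
the job is handed in; nothing more can be done
None
```

The piston is standing on the gauge pad with its arrow towards the red mark, and the selector's white pointer faces the green dot. I handed the job in at about 17 s of the 51 s allowed; no verdict was reported.

**Piston:** I gripped the bare aluminium piston, turned it 207°, lowered it until it touched the pad (about 4 N), released it and backed off. The last pictures put its axis within about 2.5 mm of the pad centre (limit 6 mm). Its arrow is about 1° off the red-mark direction (limit 8.6°). Top and side cameras differ by about 2 mm and 2°. The piston did not move while I turned the knob.

**Selector:** I gripped the bar and turned it 86.5° clockwise. The pointer tip shows within a pixel of its expected spot, and the stripe is about 1–4° from the green dot's direction (limit 8.6°).

**Checks that disagreed:**
- The networks' own pointer and bezel points were up to about 1 cm apart, so I used fits to the picture together with the known geometry.
- The top camera could not see the piston during placing because the arm was in the way. I checked its position after release.

The arm ended clear of everything. I did not touch the bearing, jar, wrench or turquoise look-alikes on purpose, but I took no final measurement of where they are.

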